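# Slide the cover plate out over the end of the instrument deck

## Robot

A 6-joint arm with a two-finger parallel gripper is mounted at the origin on the work surface. World frame = base frame: x ahead of the robot, y to its left, z up, the work surface at z = 0. Lengths are in mm, angles in degrees, forces in N, time in s.
With the tool pointing down it reaches from about 300 to 850 mm from the base axis. Payload 4.2 kg.
Tool frame: the origin (TCP) lies at the very end of the fingers, on their centre line; the grasp point (between the pads) lies 19 mm behind it; z points along the fingers, y is the line along which they close (so a half turn about z gives the same grasp; the last joint's range is limited). The gripper opens to 91 mm and grips with 3 to 60 N. Pads are 32 mm wide; open, the fingers measure 118 mm over their backs; the gripper's body (76 mm by 178 mm) begins 60 mm behind the grasp point.
Start: joints at [-69.786, 18.312, 89.639, -0, 72.044, -1.146], TCP at [209.433, -535.519, 213.976] pointing down, gripper open.
Joint ranges: [-177.97, 177.97], [-48.28, 115.42], [12.27, 149.76], [-77.06, 257.06], [2.81, 150.46], [-146.56, 146.56]. Speed limits (degrees/s): [147.25, 147.25, 180, 180, 180, 180].

## Interface

Orientations are given as [roll, pitch, yaw] about the fixed x, y, z axes, in that order (R = Rz(yaw) Ry(pitch) Rx(roll)).
In Python, from workcell import * gives the robot as it stands.
- The arm moves only by the tool move_arm, never from a script. Its argument "motion" is a list of rows, each a list of 3 entries, a list of its own where there are three numbers: the finger opening in mm, from 0 to 91.2, then the shift along the world's x, y, z in units of 25 mm (1.0 is 25 mm), then the turn, a rotation vector about the world's x, y, z in units of 4 degrees (1.0 is 4 degrees). In form: [[grip, [x, y, z], [ax, ay, az]], ...]. A call has 1 to 20 rows; each row shifts and turns the commanded pose from where the row before left it; what a row does not reach is not made up. A row lasts 1/12 s, in which the tool goes at most 41.7 mm and 7.16 degrees, less where a joint would pass 70% of its speed; a pose out of reach is approached as far as the arm can. A call with a number of a shift or a turn outside -1 to 1 is refused whole. A call with a gripper value outside its range is refused whole. The fingers move at their own pace and stop on an object; "grip_force" is the grip in N (left out, the last holds). Time passes only in rows, so rows that do not move let the fingers close. It gives the time, the measured TCP pose, the force, the opening and the grip force at its end, in the units of the state.
- state(): the state, without advancing time (a new reading comes with each control period).
- grab_frame(name): name is "scene" or "side" or "wrist"; returns the picture (420x560x3 uint8, blue, green, red); there is no depth.
- camera_info(name): a dict with "fx", "fy", "cx", "cy" (pixels), "k1" (the pictures are not rectified: a ray, as slopes to the right and down, at radius r is drawn at 1 + k1 r^2 times it, then the intrinsics apply), "rvec" (rotation vector, rad) and "tvec" (3), from world to camera coordinates, as OpenCV has them. Camera axes: x right, y down, z forward; pixel columns grow to the right and rows downward; lengths in mm; the calibration is good to about 2 mm. A picture is of the moment at which its call begins: read the wrist's pose just before it. camera_info takes no time and is no camera call; for the wrist camera it gives the pose at the moment of the call.
- job_done(): hands the job in; it is judged then, once.
The state is a dict: "time_s": time; "qpos": joint angles; "qvel": joint speeds; "effort": joint torques, N m; "ee_pos": TCP position; "ee_rot": TCP orientation; "force": force on the tool from outside, world axes, zero at the start; "torque": the same for the moment, N m; "gripper_width": finger opening in mm; "gripper_force": force on a finger pad.
Only numpy, scipy, OpenCV 4.12 (cv2) and the standard library are available. Lean on these libraries where they do the work, as an engineer would, in place of code of your own. Each camera call takes 0.05 s, during which the arm holds its last target. There are 200 camera calls.

## Task

With the fingertips, push the thin aluminium cover plate along the flat deck of the low white instrument until about four centimetres of it stick out past the deck's end on the side where the open parts tray stands, so that its row of holes can be reached from below. Leave the plate lying flat, its long back edge straight against the turned-up flange at the rear of the deck. Only push it: do not lift it or tip it off, and leave the tray and all the other things where they are.

Things in the scene. Friction and masses are not known exactly. Their poses are not given: they have to be found in the camera images.
- module: Low off-white instrument, hood off: fixed box 400 (its y) x 220 (x) x 90 mm high. Origin: centre of its footprint, on the bench; x points to its rear, away from the robot. Its top is a flat deck 90 mm up, x -110 to 110, y -200 to 200 mm, open at front and both ends. Along the rear edge stands a turned-up flange, 15 mm above the deck, 5 mm thick, inner face at x = 105 mm.
- plate: Loose flat aluminium cover plate, 110 (its x) x 160 (its y) x 5 mm thick, 0.15 to 0.35 kg, lying on the deck a little skew and a few centimetres short of the flange, its long side roughly along the deck. Origin: centre of its underside. Three 7 mm screw holes in a row along each short end, 14 mm in from it.
- tray: Open steel parts tray with a few screws in it, 130 mm (x) by 95 mm (y), 26 mm high, standing on the bench beside one end of the module: the plate is to stick out at this end, which can be the module's +y or -y end. Origin at the centre of its underside. To be left alone.
- supply: Perforated steel power supply, 130 mm (x) by 85 mm (y), 38 mm high, standing on the bench beside the other end of the module. Origin at the centre of its underside. To be left alone.
- jar: Small clear jar with a grey cap, 36 mm across and 45 mm high, standing on one front corner of the deck. Origin at the centre of its underside. To be left alone.
- relay: Clear plug-in relay on a black base, 30 by 36 mm and 40 mm high, standing on the other front corner of the deck. Origin at the centre of its underside. To be left alone.
Things that resemble listed ones, but are neither listed nor needed, are in the scene too. Of the things that look like the plate, the middle-sized one is meant.

How it is judged (in metres and radians):
At the end, for the whole second after the job is handed in: The plate lies flat and still on the deck, 28 to 52 mm of it past the deck's end on the tray's side, its back edge within 6 mm of the rear flange and parallel to it within 0.06 rad (((y of tray in the frame of module above 0 m and y of plate in the frame of module between 0.148 and 0.172 m) or (y of tray in the frame of module below 0 m and y of plate in the frame of module between -0.172 and -0.148 m)) and x of plate in the frame of module above 0.044 m and angle between the x axis of plate and the x axis of module, either way round below 0.06 rad and z of plate in the frame of module between 0.086 and 0.094 m and angle between plate's own z axis and vertical below 0.04 rad and linear speed of plate below 0.01 m/s and angular speed of plate below 0.05 rad/s); the robot touches nothing.
It fails at once if the plate is lifted off the deck or dropped from it (z of plate in the frame of module above 0.1 m or z of plate in the frame of module below 0.078 m).
It fails at once if the plate is tipped (angle between plate's own z axis and vertical above 0.15 rad).
It fails at once if the tray, power supply, jar or relay is shifted by more than 15 mm (distance of any of tray, supply, jar, relay from where it was at the start of the episode above 0.015 m).
It also fails if it takes over 64 s, if anything falls off the work surface, if the arm or the gripper's body presses on something with over 40 N, if the wrist force passes 120 N, or if a joint passes its speed limit or range.

## Working session

There is one attempt and no reset: what is moved stays moved. The work goes in short steps, Python scripts to look and compute and a tool call to move; the robot and the scene stay as the last step left them, time stands still between calls to the robot, and variables do not carry over. Pictures are saved under pics/ and viewed, at most 10 in all, crops included, and the job is handed in when it is done.

Besides the shell and the picture viewer there is one more tool, called after ">>>" as name(argument=value, ...), one argument or row to a line, values as JSON. move_arm: Moves the arm, as the interface text tells. Shifts and turns lie within -1 to 1; 1 stands for 25 mm of shift or 4 degrees of turn. Its arguments: {"type":"object","properties":{"motion":{"type":"array","items":{"type":"array"}},"grip_force":{"type":"number"}},"required":["motion"]}

```bash
mkdir -p pics
cat > h.py <<'E'
from workcell import *
import cv2, numpy as np
def ray(cam,px):
    c=camera_info(cam); K=np.array([[c['fx'],0,c['cx']],[0,c['fy'],c['cy']],[0,0,1.]])
    R=cv2.Rodrigues(np.array(c['rvec'],float))[0]; t=np.array(c['tvec'],float).ravel()
    u=cv2.undistortPoints(np.array(px,float).reshape(-1,1,2),K,np.array([c['k1'],0,0,0,0.])).reshape(-1,2)
    # k1 drawn = 1+k1 r^2 : same as OpenCV model
    d=np.c_[u,np.ones(len(u))]@R; return -R.T@t,d
def onz(cam,px,z):
    o,d=ray(cam,px); return o+d*((z-o[2])/d[:,2])[:,None]
def proj(cam,P):
    c=camera_info(cam); K=np.array([[c['fx'],0,c['cx']],[0,c['fy'],c['cy']],[0,0,1.]])
    return cv2.projectPoints(np.array(P,float).reshape(-1,1,3),np.array(c['rvec'],float),np.array(c['tvec'],float),K,np.array([c['k1'],0,0,0,0.]))[0].reshape(-1,2)
E
python3 - <<'E'
from h import *
for n in("scene","side"): cv2.imwrite(f"pics/{n}0.png",grab_frame(n)); o,_=ray(n,[[280,210]]); print(n,o)
E
```

```text
scene [1165.85203573  448.70724972  664.53025032]
side [ 445.69298033 -485.12088847  695.54439339]
```

View pics/scene0.png

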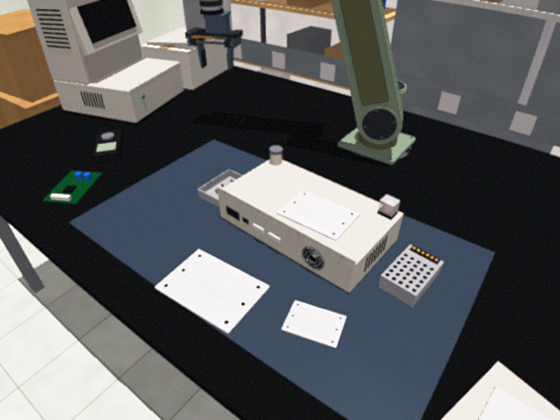

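View pics/side0.png

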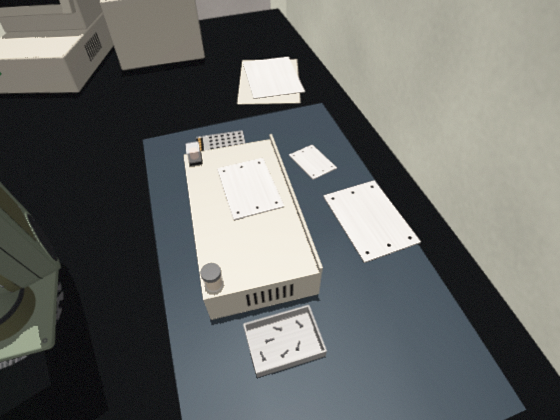

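The side view shows the tray (285,340) beyond the module's near (-y) end. The jar (211,272) and relay (195,155) stand on the front corners, and the plate is at about (250,188) on the deck. I'll segment by colour next.

```bash
cat > seg.py <<'E'
from h import *
def quad(mask,seed):
    n,l=cv2.connectedComponents(mask.astype(np.uint8)); m=(l==l[seed[1],seed[0]]).astype(np.uint8)
    c=max(cv2.findContours(m,cv2.RETR_EXTERNAL,cv2.CHAIN_APPROX_NONE)[0],key=cv2.contourArea)
    return m,c
E
python3 - <<'E'
from seg import *
f=cv2.imread("pics/side0.png"); s=cv2.imread("pics/scene0.png")
for p in [(250,188),(245,250),(200,220),(225,235),(285,190),(300,225),(312,250),(260,275)]: print("side",p,f[p[1],p[0]])
for p in [(318,213),(260,190),(340,255),(300,180)]: print("scene",p,s[p[1],p[0]])
a=cv2.resize(f[125:325,170:340],None,fx=3,fy=3,interpolation=cv2.INTER_CUBIC); cv2.imwrite("pics/c1.png",a)
E
```

```text
side (250, 188) [238 241 244]
side (245, 250) [225 238 243]
side (200, 220) [225 237 242]
side (225, 235) [227 238 243]
side (285, 190) [223 236 241]
side (300, 225) [228 239 244]
side (312, 250) [131 143 151]
side (260, 275) [229 240 244]
scene (318, 213) [245 245 247]
scene (260, 190) [233 240 243]
scene (340, 255) [118 124 129]
scene (300, 180) [233 240 243]
```

View pics/c1.png

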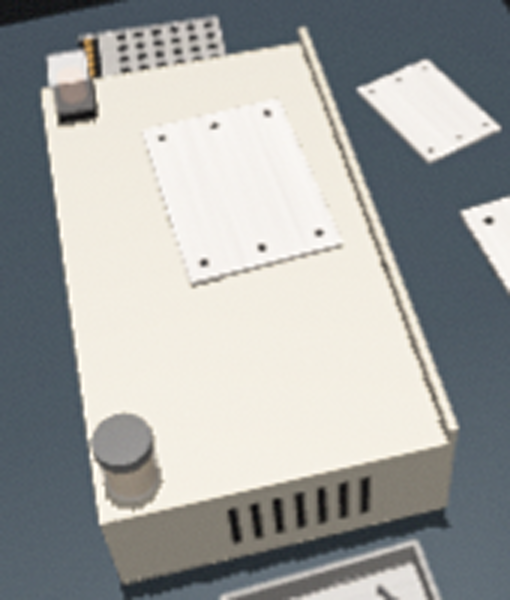

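The crop shows the plate's six holes and the deck's front edge from (42,90) to (99,521). The flange foot runs from about (300,42) to (447,441).

Run:
```python
from seg import *
np.set_printoptions(precision=1,suppress=True)
f=lambda L:np.array(L)/3.+[170,125]-1/3
D=onz('side',f([[42,90],[99,521],[447,441]]),90); print("deck FL,FN,RN\n",D, np.linalg.norm(D[0]-D[1]),np.linalg.norm(D[2]-D[1]))
P=onz('side',f([[144,128],[275,98],[342,243],[193,284]]),95); print("plate\n",P,[np.linalg.norm(P[i]-P[i-1]) for i in range(4)],P.mean(0))
H=onz('side',f([[162,138],[214,125],[267,112],[319,232],[262,247],[204,262]]),95); print("holes\n",H,H.mean(0))
u=(D[0]-D[1]);print("module yaw",np.degrees(np.arctan2(-u[0],u[1])))
for a,b in((0,5),(1,4),(2,3)):
  v=H[a]-H[b];print(np.linalg.norm(v),np.degrees(np.arctan2(-v[0],v[1])))
G=onz('side',f([[303,29],[455,430]]),105);print("flange outer top",G, np.linalg.norm(G[0]-G[1]),np.degrees(np.arctan2(-(G[0]-G[1])[0],(G[0]-G[1])[1])))
# tray top, relay, jar
print("tray top",onz('side',[[245,322],[310,307],[325,350],[257,372]],26))
print("jar cap",onz('side',f([[124,441]]),135), "relay base", onz('side',f([[76,100]]),100))
# scene check
S=onz('scene',[[303,192],[358,212],[336,235],[278,216]],95);print("scene plate",S,S.mean(0))
st=state();print(st['ee_pos'],st['ee_rot'],st['time_s'],st['gripper_width'])
```

```text
deck FL,FN,RN
 [[ 426.3  256.6   90. ]
 [ 401.2 -138.4   90. ]
 [ 615.4 -151.6   90. ]] 395.75646348312017 214.59476462431198
plate
 [[495.3 179.7  95. ]
 [600.4 180.   95. ]
 [603.2  18.8  95. ]
 [495.5  15.9  95. ]] [np.float64(163.7919263978156), np.float64(105.10310550676894), np.float64(161.25852880860387), np.float64(107.71382544880885)] [548.6  98.6  95. ]
holes
 [[506.1 164.2  95. ]
 [547.3 165.3  95. ]
 [590.  166.3  95. ]
 [591.   33.8  95. ]
 [549.1  33.1  95. ]
 [507.3  32.7  95. ]] [548.5  99.2  95. ]
module yaw -3.6233465117246344
131.50692648417046 0.5243134763028457
132.25057070497053 0.7723919703999824
132.55814898535522 0.4391655600226972
flange outer top [[ 642.9  243.3  105. ]
 [ 618.6 -154.2  105. ]] 398.26380519958695 -3.4894981446162094
tray top [[ 463.2 -175.1   26. ]
 [ 589.1 -184.5   26. ]
 [ 585.1 -271.4   26. ]
 [ 459.6 -270.8   26. ]]
jar cap [[ 427.6 -118.3  135. ]] relay base [[450.4 223.4 100. ]]
scene plate [[506.7  28.5  95. ]
 [495.9 174.8  95. ]
 [594.7 173.6  95. ]
 [617.6  34.4  95. ]] [553.7 102.8  95. ]
[ 209.3 -535.1  213.2] [-179.9   -0.    21.4] 0.1 91.31184462943328
```

>>> move_arm(
  motion=[
    [91,[0.38,0.98,0],[0,0,-0.24]],
    [91,[0.38,0.98,0],[0,0,-0.24]],
    [91,[0.38,0.98,0],[0,0,-0.24]],
    [91,[0.38,0.98,0],[0,0,-0.24]],
    [91,[0.38,0.98,0],[0,0,-0.24]],
    [91,[0.38,0.98,0],[0,0,-0.24]],
    [91,[0.38,0.98,0],[0,0,-0.24]],
    [91,[0.38,0.98,0],[0,0,-0.24]],
    [91,[0.38,0.98,0],[0,0,-0.24]],
    [91,[0.38,0.98,0],[0,0,-0.24]],
    [91,[0.38,0.98,0],[0,0,-0.24]],
    [91,[0.38,0.98,0],[0,0,-0.24]],
    [91,[0.38,0.98,0],[0,0,-0.24]],
    [91,[0.38,0.98,0],[0,0,-0.24]],
    [91,[0.38,0.98,0],[0,0,-0.24]],
    [91,[0.38,0.98,0],[0,0,-0.24]],
    [91,[0.38,0.98,0],[0,0,-0.24]],
    [91,[0.38,0.98,0],[0,0,-0.24]],
    [91,[0.38,0.98,0],[0,0,-0.24]],
    [91,[0.38,0.98,0],[0,0,-0.24]],
  ],
)

```text
time_s: 1.77
ee_pos: [399.4, -44.2, 213.8]
ee_rot: [180.0, 0.0, 2.1]
force: [-0.2, -0.7, -0.4]
gripper_width: 91.1
gripper_force: 0.0
```

>>> move_arm(
  motion=[
    [91,[0.38,0.98,0],[0,0,-0.24]],
    [91,[0.38,0.98,0],[0,0,-0.24]],
    [91,[0.38,0.98,0],[0,0,-0.24]],
    [91,[0.38,0.98,0],[0,0,-0.24]],
    [91,[0.38,0.98,0],[0,0,-0.24]],
    [91,[0.38,0.98,0],[0,0,-0.24]],
    [91,[0,0,-0.8],[0,0,0]],
    [91,[0,0,-0.8],[0,0,0]],
    [91,[0,0,-0.8],[0,0,0]],
    [91,[0,0,-0.8],[0,0,0]],
    [91,[0,0,-0.6],[0,0,0]],
    [91,[0,0,-0.4],[0,0,0]],
    [91,[0,0,0],[0,0,0]],
    [91,[0,0,0],[0,0,0]],
    [91,[0,0,0],[0,0,0]],
  ],
)

```text
time_s: 3.02
ee_pos: [456.9, 101.6, 109.5]
ee_rot: [-180.0, -0.1, -3.6]
force: [-0.7, -0.4, -0.2]
gripper_width: 91.1
gripper_force: 0.0
```

>>> move_arm(
  motion=[
    [91,[0,0,-0.3],[0,0,0]],
    [91,[0,0,-0.2],[0,0,0]],
    [91,[0,0,-0.12],[0,0,0]],
    [91,[0,0,-0.08],[0,0,0]],
    [91,[0,0,0],[0,0,0]],
    [91,[0,0,0],[0,0,0]],
    [91,[0,0,0],[0,0,0]],
  ],
)

```text
time_s: 3.6
ee_pos: [456.6, 101.5, 91.6]
ee_rot: [-180.0, -0.0, -3.6]
force: [0.6, 0.8, 0.3]
gripper_width: 91.6
gripper_force: 0.0
```

Run:
```python
from h import *
f=grab_frame("side"); print(state()['ee_pos'],state()['force']); cv2.imwrite("pics/s1.png",cv2.resize(f[125:325,150:350],None,fx=3,fy=3,interpolation=cv2.INTER_CUBIC))
```

```text
[456.58580778 101.52059751  91.63136763] [0.2563573  1.66694511 0.02135002]
```

View pics/s1.png

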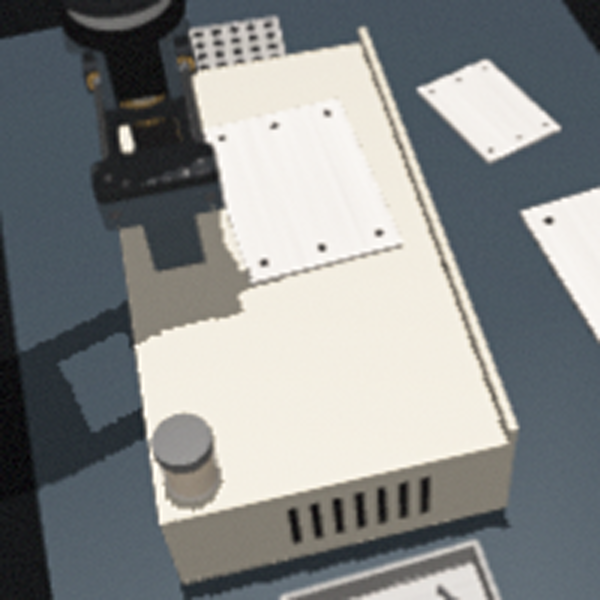

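The fingers are beside the plate's front edge (about x 215 in the crop) and clear of the relay. I'll push toward the flange.

>>> move_arm(
  motion=[
    [91,[0.12,-0.0075,0],[0,0,0]],
    [91,[0.12,-0.0075,0],[0,0,0]],
    [91,[0.12,-0.0075,0],[0,0,0]],
    [91,[0.12,-0.0075,0],[0,0,0]],
    [91,[0.12,-0.0075,0],[0,0,0]],
    [91,[0.12,-0.0075,0],[0,0,0]],
    [91,[0.12,-0.0075,0],[0,0,0]],
    [91,[0.12,-0.0075,0],[0,0,0]],
    [91,[0.12,-0.0075,0],[0,0,0]],
    [91,[0.12,-0.0075,0],[0,0,0]],
    [91,[0.12,-0.0075,0],[0,0,0]],
    [91,[0.12,-0.0075,0],[0,0,0]],
    [91,[0.12,-0.0075,0],[0,0,0]],
    [91,[0,0,0],[0,0,0]],
  ],
)

```text
time_s: 4.82
ee_pos: [496.3, 99.0, 91.5]
ee_rot: [180.0, -0.1, -3.6]
force: [0.0, 0.9, 0.4]
gripper_width: 91.1
gripper_force: 0.0
```

>>> move_arm(
  motion=[
    [91,[0.08,-0.005,0],[0,0,0]],
    [91,[0.08,-0.005,0],[0,0,0]],
    [91,[0,0,0],[0,0,0]],
  ],
)

```text
time_s: 5.07
ee_pos: [499.9, 98.8, 91.5]
ee_rot: [180.0, -0.0, -3.6]
force: [-0.6, 0.1, -0.3]
gripper_width: 91.0
gripper_force: 0.0
```

>>> move_arm(
  motion=[
    [91,[0.08,-0.005,0],[0,0,0]],
    [91,[0,0,0],[0,0,0]],
  ],
)

```text
time_s: 5.23
ee_pos: [501.7, 98.7, 91.5]
ee_rot: [180.0, -0.0, -3.6]
force: [-1.3, 0.3, 0.7]
gripper_width: 90.9
gripper_force: 0.2
```

```bash
cat > look.py <<'E'
from h import *
import sys
np.set_printoptions(precision=1,suppress=True)
C=np.array([522,52.4]); a=np.radians(-3.55); E=np.array([[np.cos(a),np.sin(a)],[-np.sin(a),np.cos(a)]])
def mod(p): return (np.atleast_2d(p)[:,:2]-C)@E.T
def look(name=None):
    f=grab_frame("side")
    if name: cv2.imwrite(f"pics/{name}.png",cv2.resize(f[125:345,150:350],None,fx=2.7,fy=2.7,interpolation=cv2.INTER_CUBIC))
    b=cv2.GaussianBlur(f,(3,3),0).astype(int)
    m=((b[...,2]-b[...,0]<10)&(b[...,0]>215)).astype(np.uint8)
    m=cv2.morphologyEx(m,cv2.MORPH_CLOSE,np.ones((5,5)))
    n,l,s,c=cv2.connectedComponentsWithStats(m)
    for i in range(1,n):
        w=mod(onz("side",[c[i]],95))[0]
        if s[i,4]>150 and abs(w[0])<110 and abs(w[1])<240:
            k=cv2.findContours((l==i).astype(np.uint8),cv2.RETR_EXTERNAL,cv2.CHAIN_APPROX_NONE)[0][0]
            P=mod(onz("side",k.reshape(-1,2),95)).astype(np.float32)
            r=cv2.minAreaRect(P); print("area",s[i,4],"rect",np.array(r[0]),np.array(r[1]),r[2],"min",P.min(0),"max",P.max(0))
    st=state(); print("tcp mod",mod(st['ee_pos']),st['ee_pos'],st['force'])
look(sys.argv[1] if len(sys.argv)>1 else None)
E
python3 look.py s2
```

```text
area 1873 rect [55.1 43.9] [ 90.8 158.7] 0.020314384251832962 min [  9.7 -35.5] max [100.5 123.2]
tcp mod [[-23.1  44.9]] [501.7  98.6  91.5] [-0.6 -0.2 -1. ]
```

View pics/s2.png

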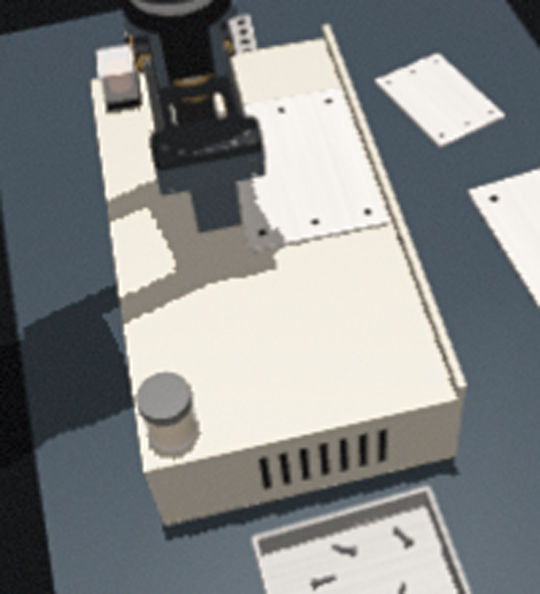

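The plate is now aligned with the module. Its back edge is about 3 mm short of the flange, so I'll push on until the force rises.

>>> move_arm(
  motion=[
    [91,[0.06,-0.004,0],[0,0,0]],
    [91,[0.04,-0.002,0],[0,0,0]],
    [91,[0,0,0],[0,0,0]],
  ],
)

```text
time_s: 5.53
ee_pos: [504.2, 98.5, 91.5]
ee_rot: [180.0, -0.0, -3.6]
force: [-0.5, 0.1, 0.5]
gripper_width: 90.9
gripper_force: 0.3
```

>>> move_arm(
  motion=[
    [91,[0.04,-0.002,0],[0,0,0]],
    [91,[0,0,0],[0,0,0]],
  ],
)

```text
time_s: 5.7
ee_pos: [505.0, 98.5, 91.5]
ee_rot: [180.0, 0.0, -3.6]
force: [-1.0, 0.1, 0.5]
gripper_width: 91.0
gripper_force: 0.5
```

>>> move_arm(
  motion=[
    [91,[0.04,-0.002,0],[0,0,0]],
    [91,[0,0,0],[0,0,0]],
  ],
)

```text
time_s: 5.87
ee_pos: [505.2, 98.4, 91.4]
ee_rot: [180.0, 0.1, -3.6]
force: [-2.7, -0.2, 2.5]
gripper_width: 90.8
gripper_force: 1.8
```

>>> move_arm(
  motion=[
    [91,[0.04,-0.002,0],[0,0,0]],
    [91,[0,0,0],[0,0,0]],
  ],
)

```text
time_s: 6.03
ee_pos: [505.3, 98.3, 91.3]
ee_rot: [180.0, 0.2, -3.6]
force: [-6.2, 0.9, 4.4]
gripper_width: 90.9
gripper_force: 2.9
```

>>> move_arm(
  motion=[
    [91,[-0.4,0.025,0],[0,0,0]],
    [91,[-0.4,0.025,0],[0,0,0]],
    [91,[0,0,0.7],[0,0,0]],
    [91,[0,0,0.7],[0,0,0]],
    [91,[0,0,0.6],[0,0,0]],
    [50,[0.2,0.24,0],[0,0,1]],
    [50,[0.2,0.24,0],[0,0,1]],
    [50,[0.2,0.24,0],[0,0,1]],
    [50,[0.2,0.24,0],[0,0,1]],
    [50,[0.2,0.24,0],[0,0,1]],
    [50,[0.2,0.24,0],[0,0,1]],
    [50,[0.2,0.24,0],[0,0,1]],
    [50,[0.2,0.24,0],[0,0,1]],
    [50,[0.2,0.24,0],[0,0,1]],
    [50,[0.2,0.24,0],[0,0,1]],
    [50,[0.2,0.24,0],[0,0,1]],
    [50,[0.2,0.24,0],[0,0,1]],
  ],
)

```text
time_s: 7.45
ee_pos: [547.0, 172.0, 141.5]
ee_rot: [179.9, -0.1, 44.6]
force: [-0.8, -0.1, 0.1]
gripper_width: 50.0
gripper_force: 0.0
```

>>> move_arm(
  motion=[
    [50,[0.2,0.24,0],[0,0,1]],
    [50,[0.2,0.24,0],[0,0,1]],
    [50,[0.2,0.24,0],[0,0,1]],
    [50,[0.2,0.24,0],[0,0,1]],
    [50,[0.2,0.24,0],[0,0,1]],
    [50,[0.2,0.24,0],[0,0,1]],
    [50,[0.2,0.24,0],[0,0,1]],
    [50,[0.05,0,0],[0,0,1]],
    [50,[0,0,0],[0,0,1]],
    [50,[0,0,0],[0,0,1]],
    [50,[0,0,0],[0,0,0.5]],
    [50,[0,0,0],[0,0,0]],
    [50,[0,0,0],[0,0,0]],
  ],
)

```text
time_s: 8.53
ee_pos: [583.0, 213.6, 141.5]
ee_rot: [180.0, -0.0, 86.3]
force: [-0.4, -0.7, 0.5]
gripper_width: 50.3
gripper_force: 0.0
```

```bash
python3 look.py s3
```

```text
area 1639 rect [50.5 37.9] [106.6 146.6] 0.018771037459373474 min [ -2.7 -35.5] max [103.8 111.2]
tcp mod [[ 50.9 164.7]] [583.  213.6 141.5] [0.1 0.8 0.6]
```

View pics/s3.png

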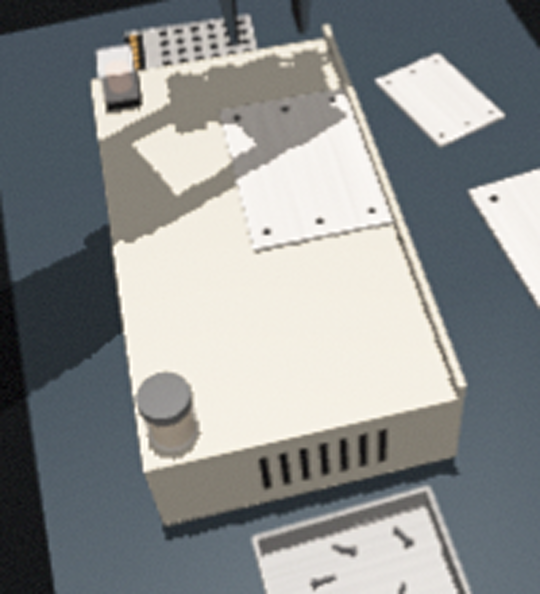

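The back edge now lies against the flange. I'll lower the fingers behind the far end and push toward -y.

>>> move_arm(
  motion=[
    [50,[0,0,-0.6],[0,0,0]],
    [50,[0,0,-0.6],[0,0,0]],
    [50,[0,0,-0.4],[0,0,0]],
    [50,[0,0,-0.25],[0,0,0]],
    [50,[0,0,-0.15],[0,0,0]],
    [50,[0,0,0],[0,0,0]],
    [50,[0,0,0],[0,0,0]],
  ],
)

```text
time_s: 9.17
ee_pos: [583.6, 213.7, 91.9]
ee_rot: [179.9, -0.0, 86.4]
force: [0.2, 0.4, -0.1]
gripper_width: 50.0
gripper_force: 0.0
```

>>> move_arm(
  motion=[
    [50,[-0.01,-0.2,0],[0,0,0]],
    [50,[-0.01,-0.2,0],[0,0,0]],
    [50,[-0.01,-0.2,0],[0,0,0]],
    [50,[-0.01,-0.2,0],[0,0,0]],
    [50,[-0.01,-0.2,0],[0,0,0]],
    [50,[-0.01,-0.2,0],[0,0,0]],
    [50,[-0.01,-0.2,0],[0,0,0]],
    [50,[-0.01,-0.2,0],[0,0,0]],
    [50,[-0.01,-0.2,0],[0,0,0]],
    [50,[-0.01,-0.2,0],[0,0,0]],
  ],
)

```text
time_s: 10.0
ee_pos: [580.6, 163.3, 91.6]
ee_rot: [180.0, -0.0, 86.4]
force: [-0.9, 1.5, 0.1]
gripper_width: 49.8
gripper_force: 0.9
```

```bash
python3 look.py
```

```text
area 1468 rect [50.3  3.1] [107.1 131.6] 0.059408340603113174 min [ -3.2 -62.7] max [103.9  69. ]
tcp mod [[ 51.6 113.2]] [580.5 162.2  91.5] [-0.6  0.7 -0.2]
```

>>> move_arm(
  motion=[
    [50,[-0.01,-0.2,0],[0,0,0]],
    [50,[-0.01,-0.2,0],[0,0,0]],
    [50,[-0.01,-0.2,0],[0,0,0]],
    [50,[-0.01,-0.2,0],[0,0,0]],
    [50,[-0.01,-0.2,0],[0,0,0]],
    [50,[-0.01,-0.2,0],[0,0,0]],
    [50,[-0.01,-0.2,0],[0,0,0]],
    [50,[-0.01,-0.2,0],[0,0,0]],
    [50,[-0.01,-0.2,0],[0,0,0]],
    [50,[-0.01,-0.2,0],[0,0,0]],
    [50,[-0.01,-0.2,0],[0,0,0]],
    [50,[-0.01,-0.2,0],[0,0,0]],
    [50,[-0.01,-0.2,0],[0,0,0]],
    [50,[-0.01,-0.2,0],[0,0,0]],
    [50,[-0.01,-0.2,0],[0,0,0]],
    [50,[-0.01,-0.2,0],[0,0,0]],
    [50,[-0.01,-0.2,0],[0,0,0]],
    [50,[-0.01,-0.2,0],[0,0,0]],
  ],
)

```text
time_s: 11.55
ee_pos: [576.1, 73.1, 91.5]
ee_rot: [180.0, 0.0, 86.4]
force: [-1.3, 0.9, -0.2]
gripper_width: 50.0
gripper_force: 0.7
```

```bash
python3 look.py
```

```text
area 1910 rect [ 50.6 -87.8] [130.5 107.7] 89.97969818115234 min [  -3.2 -153. ] max [104.5 -22.6]
tcp mod [[52.9 23.1]] [576.2  72.1  91.5] [-0.1 -0.3 -0.6]
```

>>> move_arm(
  motion=[
    [50,[-0.01,-0.2,0],[0,0,0]],
    [50,[-0.01,-0.2,0],[0,0,0]],
    [50,[-0.01,-0.2,0],[0,0,0]],
    [50,[-0.01,-0.2,0],[0,0,0]],
    [50,[-0.01,-0.2,0],[0,0,0]],
    [50,[-0.01,-0.2,0],[0,0,0]],
    [50,[-0.01,-0.2,0],[0,0,0]],
    [50,[-0.01,-0.2,0],[0,0,0]],
    [50,[-0.01,-0.2,0],[0,0,0]],
    [50,[-0.01,-0.2,0],[0,0,0]],
    [50,[-0.01,-0.2,0],[0,0,0]],
    [50,[-0.01,-0.2,0],[0,0,0]],
    [50,[-0.01,-0.2,0],[0,0,0]],
    [50,[-0.01,-0.2,0],[0,0,0]],
    [50,[-0.005,-0.1,0],[0,0,0]],
    [50,[-0.005,-0.1,0],[0,0,0]],
    [50,[0,0,0],[0,0,0]],
  ],
)

```text
time_s: 13.02
ee_pos: [572.6, -2.1, 91.5]
ee_rot: [180.0, 0.0, 86.4]
force: [0.5, -0.0, 0.3]
gripper_width: 49.9
gripper_force: 0.0
```

```bash
python3 look.py s4
```

```text
area 2423 rect [  50.5 -163.4] [108.  131.2] 0.40163275599479675 min [  -3.3 -228.8] max [104.9 -97.4]
tcp mod [[ 54.1 -51.1]] [572.8  -2.   91.5] [-0.8  0.4 -0.5]
```

View pics/s4.png

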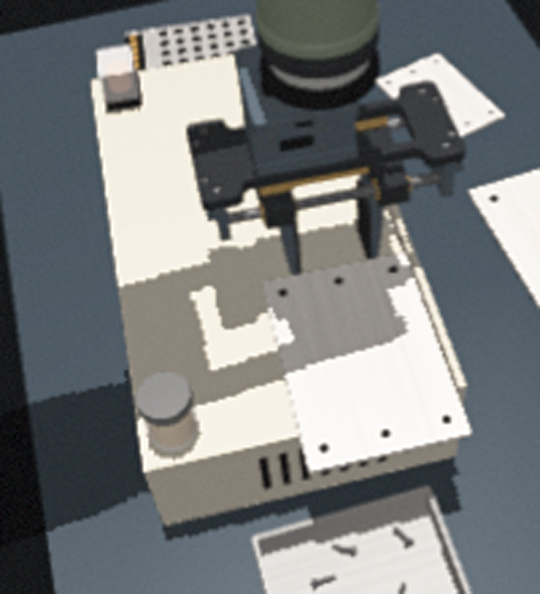

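The plate sticks out about 29 mm and is still straight against the flange. About 11 mm more is needed, then I'll back off and look.

>>> move_arm(
  motion=[
    [50,[-0.005,-0.1,0],[0,0,0]],
    [50,[-0.005,-0.1,0],[0,0,0]],
    [50,[-0.005,-0.1,0],[0,0,0]],
    [50,[-0.005,-0.1,0],[0,0,0]],
    [50,[0,-0.04,0],[0,0,0]],
    [50,[0,0,0],[0,0,0]],
    [50,[0,0,0],[0,0,0]],
    [50,[0.03,0.4,0],[0,0,0]],
    [50,[0.03,0.4,0],[0,0,0]],
    [50,[0,0,0.8],[0,0,0]],
    [50,[0,0,0.8],[0,0,0]],
    [50,[0,0.6,0.8],[0,0,0]],
    [50,[0,0.8,0.6],[0,0,0]],
    [50,[0,0.8,0],[0,0,0]],
    [50,[0,0.8,0],[0,0,0]],
    [50,[0,0.8,0],[0,0,0]],
    [50,[0,0.5,0],[0,0,0]],
    [50,[0,0,0],[0,0,0]],
    [50,[0,0,0],[0,0,0]],
  ],
)

```text
time_s: 14.65
ee_pos: [573.2, 115.7, 166.3]
ee_rot: [-180.0, 0.0, 86.5]
force: [-0.6, -0.6, -0.3]
gripper_width: 50.1
gripper_force: 0.0
```

```bash
python3 look.py s5
```

```text
area 4128 rect [  50.5 -159.9] [159.  107.7] 89.94432830810547 min [  -3.4 -239.5] max [104.3 -80.4]
tcp mod [[47.3 65.7]] [573.3 115.  166.3] [0.1 0.1 0.5]
```

View pics/s5.png

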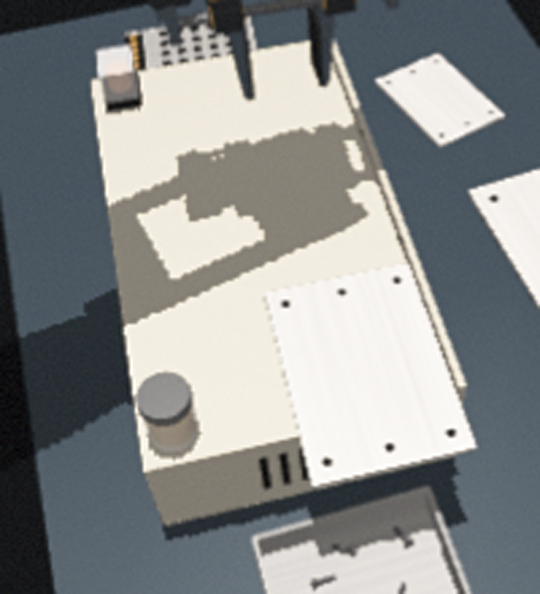

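The plate is flat, with its centre at about (50.5, -160) in the module frame. It lies parallel to the flange, and the jar, relay and tray haven't moved.

```bash
python3 -c "
from workcell import *
print(job_done())"
```

```text
the job is handed in; nothing more can be done
None
```

I pushed the plate until about 40 mm of it sticks out past the deck's tray-side end, measured in the last picture. It lies flat and straight against the rear flange, nothing else was visibly shifted, and the job is handed in; no verdict came back.

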